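Switch the vial diverter to its other chute and feed the batch

ROBOT

A 6-joint arm with a two-finger parallel gripper is mounted at the origin on the work surface. World frame = base frame: x ahead of the robot, y to its left, z up, the work surface at z = 0. Lengths are in m, angles in rad, forces in N, time in s.
With the tool pointing down it reaches from about 0.3 to 0.775 m from the base axis. Payload 14.6 kg.
Tool frame: the origin (TCP) lies on the mounting face of the last link; the fingertips stand 199 mm ahead of it and the grasp point (between the pads) lies 180 mm ahead of it; z points along the fingers, y is the direction in which the jaws open and shut (so a half turn about z gives the same grasp; the last joint's range is limited). The gripper opens to 94 mm and grips with 3 to 60 N. Pads are 16 mm wide; open, the fingers measure 119 mm over their backs; the gripper's body (75 mm by 177 mm) begins 78 mm behind the grasp point.
Start: joints at [1.209, 0.3, 1.521, -0, 1.321, -0.067], TCP at [0.16, 0.526, 0.405] pointing down, gripper open.
Joint ranges: [-3.03, 3.03], [-0.79, 2.21], [0.23, 2.52], [-1.04, 4.18], [0, 3.07], [-2.55, 2.55]. Speed limits (rad/s): [2.22, 2.22, 2.57, 3.14, 3.14, 3.14].

INTERFACE

Orientations are given as a unit quaternion [x, y, z, w].
In Python, from station import sense, camera, sign_off, spot_in, outline_of gives the robot as it stands.
- The arm moves only by the tool move_arm, never from a script. Its argument "plan" is a list that holds one entry, the list of rows, each a list of 7 numbers: the shift along the tool's x, y, z in m, then the turn, a rotation vector about the tool's x, y, z in rad, then the closure, from -1 (fully open) to 1 (shut), so that 0 is half open. In form: [[[x, y, z, rx, ry, rz, grip], ...]]. A call has 1 to 5 rows; each row is the pose to reach, as a shift and turn from the pose measured when the call began, along the tool's axes at that moment; what a row does not reach only later rows make up. A row lasts 1/8 s, in which the tool goes at most 62.5 mm and 10.7 degrees, less where a joint would pass 70% of its speed; a pose out of reach is approached as far as the arm can. A call with a gripper value outside its range is refused whole. The fingers move at their own pace and stop on an object; the grip force is fixed at half the most. Time passes only in rows, so rows that repeat a pose let the fingers close. It gives the time, the measured TCP pose, the force and the opening at its end, in the units of the state.
- sense(): the state, without advancing time (a new reading comes with each control period).
- camera(name): name is "scene" or "top" or "wrist"; returns a dict with "image" (400x640x3 uint8, blue, green, red), "range_z" (400x640 float32, m along the optical axis (not along the pixel's ray), 0 where there is no reading), "mtx" (3x3 intrinsics, pixels), "pose" (4x4, takes a point from camera to world coordinates). Camera axes: x right, y up, looking along -z (the intrinsics and any distortion apply to the point x, -y, -z); pixel columns grow to the right and rows downward; lengths in m; the calibration is good to about 2 mm. A picture is of the moment at which its call begins.
- sign_off(): hands the job in, once; it reports no verdict.
Trained networks look in a picture, given as the dict that the camera call returned (one of the last four; its "shot" number tells which), for a name from the list of things; names that differ only in an ending like _2 or _b are one class to them, and where a whole thing is asked for, a point or a joint stands for the part that bears it (a point fixed in the world has none). Each returns a list of dicts, best first, with "conf" (0 to 1); they miss things now and then, are a little off and sometimes report something else, mostly with a low value. They report only what shows in the picture. A call takes as long as a camera call. They do not tell look-alikes from the thing itself.
- spot_in(picture, thing): "bbox" ([left, top, right, bottom] as shares, 0 to 1, of the picture: columns of its width, rows of its height, round what is visible of it).
- outline_of(picture, thing): "pixels" (400x640 bool, what is visible of it) and "bbox" ([left, top, right, bottom] as shares, 0 to 1, of the picture: columns of its width, rows of its height, round what is visible of it).
The state is a dict: "time": time; "joint_pos": joint angles; "qd": joint speeds; "joint_torque": joint torques, N m; "tcp_pos": TCP position; "eef_rot": TCP orientation; "contact_force": force on the tool from outside, world axes, zero at the start; "wrist_torque": the same for the moment, N m; "width": opening from 0.0 (shut) to 1.0 (fully open).
Only numpy, scipy, OpenCV 4.12 (cv2) and the standard library are available. Lean on these libraries where they do the work, as an engineer would, in place of code of your own. Each camera call takes 0.05 s, during which the arm holds its last target.

TASK

The vial diverter is still set for the last batch. Press down the raised end of its seesaw gate with a fingertip so that the gate rocks over and stays over, and only then push in the stop under the magazine, so that all three waiting vials roll down the other chute and come to rest at its far end. Do not touch or lift the vials themselves, and leave the other things on the bench where they are.

Things in the scene. Friction and masses are not known exactly. Their poses are not given: they have to be found in the camera images.
- diverter: bench-top vial diverter, fixed, steel and aluminium, 530 mm long, 100 mm wide base. Origin on the bench under its middle; x points away from the robot's side, y along its length to the left (seen from the robot), z up. Magazine in the middle, seesaw gate under it (pivot along x, 94 mm up), and from the gate one chute sloping down to the left (+y) and one to the right (-y)
- magazine (a point): centre of the open top of the upright magazine, 228 mm above the bench; outside 72 mm in x, 37 mm in y. The three vials lie in it on top of each other, on the blade of the stop (blade top 132 mm above the bench)
- gate (a joint): tilt of the seesaw gate, rad: +0.42 (end stop) = left end up, right end down, feeds the right chute (-y); -0.42 (end stop) = right end up, feeds the left chute (+y). A weight on a stem above the pivot tips it over past level and keeps it on the side where it lies; it starts on either side. 0.6 N on the raised pad tips it
- pad_left (a point): centre of the top of the rubber press pad (34 x 34 mm) on the left end of the gate's press bar. The bar (30 mm wide, 200 mm long) is part of the gate, outside the housing on the robot's side, its middle line at the diverter's x = -103 mm; pads 85 mm either side of the pivot. Pad top about 135 mm above the bench when up, 66 mm when down
- pad_right (a point): the same on the right end of the press bar
- stop (a joint): travel of the slide stop, m: 0 = blade under the vials, magazine shut; 0.036 = pushed fully in (to the right, the diverter's -y), magazine open. The vials drop once it is past about 0.02; it stays where it is left and takes 1 to 2 N to move
- push_plate (a point): centre of the outer (left, +y) face of the stop's black upright push plate, 30 mm wide in x, 6 mm thick, from 117 to 164 mm above the bench; it stands left of the magazine over the left chute, at the diverter's y = 138 mm when shut, 102 mm when pushed in. Push it in the diverter's -y direction
- left_end (a point): middle of the chute floor at the closed far end of the left chute, 29 mm above the bench, 250 mm from the diverter's middle. Chute 66 mm wide inside, sides 31 mm above its floor, sloping 12 degrees down from 72 mm above the bench beside the gate; end wall top 70 mm above the bench. Vials line up against the end wall
- right_end (a point): the same for the right chute
- vial_1: lowest waiting vial: amber with a flush white cap, 28 mm diameter, 60 mm long, lying with its axis along the diverter's x; origin at its centre; about 35 g
- vial_2: middle waiting vial, the same
- vial_3: top waiting vial, the same
- spare_vial_a: bystander: amber vial like the waiting ones, 28 mm diameter, 60 mm tall, standing near the left end of the diverter on the robot's side; origin at the centre of its underside
- spare_vial_b: bystander: the same kind of vial standing near the right end of the diverter on the robot's side
- specimen_jar: bystander: closed jar with white lid, 60 mm diameter, 65 mm tall
- slide_box: bystander: flat closed slide box, 100 x 85 x 36 mm
- marker: bystander: marker pen lying on the bench behind the diverter, 16 mm thick, 130 mm long
- tally_counter: bystander: small flat counter in front of the press bar, 75 x 55 x 22 mm, three round keys
Things that resemble listed ones, but are neither listed nor needed, are in the scene too. What is shaped like the vial_3 but purple or red is not meant.

How it is judged:
On the way, in this order (a step that is already met when the one before it is completed fails the run):
1. the gate has been rocked over to its other side with all three vials still held in the magazine (distance of pad_left from where it was at the start of the episode above 0.055 m and (value of joint gate above 0.33 rad or value of joint gate below -0.33 rad) and z of each of vial_1, vial_2, vial_3 in the frame of diverter above 0.135 m), for 0.2 s.
2. the stop has been pushed in (value of joint stop above 0.018 m and distance of pad_left from where it was at the start of the episode above 0.055 m and (value of joint gate above 0.33 rad or value of joint gate below -0.33 rad)), for 0.05 s.
3. all three vials have come to rest at the far end of the other chute (distance of pad_left from where it was at the start of the episode above 0.055 m and (value of joint gate above 0.33 rad or value of joint gate below -0.33 rad) and ((value of joint gate below -0.33 rad and y of each of vial_1, vial_2, vial_3 in the frame of diverter above 0.14 m) or (value of joint gate above 0.33 rad and y of each of vial_1, vial_2, vial_3 in the frame of diverter below -0.14 m)) and z of each of vial_1, vial_2, vial_3 in the frame of diverter below 0.095 m and x of vial_1 in the frame of diverter between -0.03 and 0.03 m and x of vial_2 in the frame of diverter between -0.03 and 0.03 m and x of vial_3 in the frame of diverter between -0.03 and 0.03 m and linear speed of each of vial_1, vial_2, vial_3 below 0.03 m/s), for 0.2 s.
At the end, for the whole second after the job is handed in: The gate lies on the other side from where it started (more than 0.33 rad from level), and all three vials lie at rest (under 0.03 m/s) in the lower part of the chute that it now feeds, more than 140 mm from the middle of the diverter, inside the chute (all of step 3); the robot touches nothing.
It fails at once if a vial leaves the gate before the gate has been rocked over (it went down the old chute) (distance of pad_left from where it was at the start of the episode below 0.04 m and (y of any of vial_1, vial_2, vial_3 in the frame of diverter above 0.06 m or y of any of vial_1, vial_2, vial_3 in the frame of diverter below -0.06 m)).
It fails at once if a vial is lifted out of the magazine (height (world z) of vial_3 above 0.23 m or height (world z) of vial_2 above 0.205 m or height (world z) of vial_1 above 0.175 m).
It fails at once if the fingers or arm touch one of the three vials (contact force between any of the fingers, the arm and vial_1 above 0.05 N or contact force between any of the fingers, the arm and vial_2 above 0.05 N or contact force between any of the fingers, the arm and vial_3 above 0.05 N).
It fails at once if a bystander is shifted by more than 25 mm or lifted (distance of any of spare_vial_a, spare_vial_b, specimen_jar, slide_box, marker, tally_counter from where it was at the start of the episode above 0.025 m).
It also fails if it takes over 45 s, if anything falls off the work surface, if the arm or the gripper's body presses on something with over 40 N, if the wrist force passes 120 N, or if a joint passes its speed limit or range.

## Working session

There is one attempt and no reset: what is moved stays moved. The work goes in short steps, Python scripts to look and compute and a tool call to move; the robot and the scene stay as the last step left them, time stands still between calls to the robot, and variables do not carry over. Pictures are saved under pics/ and viewed, and the job is handed in when it is done.

Besides the shell and the picture viewer there is one more tool, called after "Emit:" as a command line: name --argument value ..., lists and objects as JSON in quotes. move_arm: Moves the arm, as the interface text tells. Its arguments: {"type":"object","properties":{"plan":{"type":"array"}},"required":["plan"]}

```bash
mkdir -p pics; ls; cat > h.py <<'E'
import numpy as np,cv2
from station import *
def world(c,u,v,z=None):
    z=c["range_z"][int(v),int(u)] if z is None else z
    K=np.array(c["mtx"]);x=(u-K[0,2])/K[0,0]*z;y=(v-K[1,2])/K[1,1]*z
    return (np.array(c["pose"])@[x,-y,-z,1])[:3]
def proj(c,p):
    q=np.linalg.inv(np.array(c["pose"]))@[*p,1];K=np.array(c["mtx"])
    return K[0,0]*q[0]/-q[2]+K[0,2],K[1,1]*-q[1]/-q[2]+K[1,2]
E
python3 - <<'E'
from h import *
for n in ("scene","top"):
    c=camera(n);cv2.imwrite(f"pics/{n}0.png",c["image"])
    for t in ("diverter","gate","pad_left","pad_right","magazine","push_plate","left_end","right_end","vial_1","spare_vial_a","tally_counter"):
        try:
            for d in spot_in(c,t)[:3]:
                b=np.array(d["bbox"])*[640,400,640,400];u,v=(b[0]+b[2])/2,(b[1]+b[3])/2
                print(n,t,round(d["conf"],2),b.round(),world(c,u,v).round(3))
        except Exception as e: print(n,t,e)
print(sense())
E
```

```text
pics
scene diverter 0.58 [260. 154. 358. 288.] [ 0.649 -0.003  0.069]
scene gate 0.62 [298. 175. 350. 213.] [ 0.555 -0.036  0.094]
scene pad_left 0.64 [296. 176. 354. 217.] [ 0.512 -0.077 -0.001]
scene pad_left 0.29 [259. 154. 360. 290.] [0.652 0.001 0.071]
scene pad_right 0.89 [300. 175. 351. 214.] [ 0.552 -0.032  0.093]
scene magazine 0.73 [259. 157. 359. 290.] [0.657 0.004 0.071]
scene push_plate 0.53 [285. 196. 328. 233.] [ 0.613 -0.061  0.005]
scene left_end 0.66 [259. 158. 359. 289.] [0.657 0.004 0.071]
scene right_end 0.62 [263. 154. 356. 290.] [0.65  0.    0.069]
scene right_end 0.23 [366. 248. 377. 260.] [0.584 0.209 0.058]
scene vial_1 0.69 [244. 193. 254. 211.] [ 0.732 -0.225  0.023]
scene vial_1 0.56 [295. 176. 308. 185.] [ 0.627 -0.055  0.212]
scene vial_1 0.5 [260. 217. 268. 237.] [ 0.757 -0.11   0.026]
scene spare_vial_a 0.68 [301. 149. 308. 167.] [ 0.471 -0.231  0.042]
scene tally_counter 0.78 [337. 182. 357. 200.] [ 0.449 -0.031  0.02 ]
top diverter 0.64 [261. 178. 434. 250.] [ 0.591 -0.048  0.219]
top gate 0.81 [306. 194. 372. 254.] [ 0.581 -0.028  0.008]
top pad_le
[... 854 characters left out ...]
0.455 -0.038  0.03 ]
{'time': 1.2, 'joint_pos': array([ 1.20944292e+00,  2.99864066e-01,  1.52101631e+00,  3.27255904e-05,
        1.32070087e+00, -6.66060966e-02]), 'qd': array([-0.00036651,  0.00072094, -0.00024555, -0.0034474 , -0.0001167 ,
       -0.00018172]), 'joint_torque': array([ 8.79879917e-04, -5.31673443e+01, -3.52915692e+01,  7.09682470e-02,
        2.12332205e-02, -3.53606339e-06]), 'tcp_pos': array([0.15977125, 0.52626312, 0.40465839]), 'eef_rot': array([ 1.46844774e-01,  9.89159548e-01,  8.93804471e-06, -1.42814627e-05]), 'contact_force': array([ 0.00431666,  0.20720079, -0.29198263]), 'wrist_torque': array([ 0.02877185, -0.05701409,  0.03088224]), 'width': 0.997143040338441}
```

```bash
python3 - <<'E'
from h import *
import pickle
for n,(a,b,c_,d) in (("scene",(230,130,400,310)),("top",(240,150,450,290))):
    c=camera(n);pickle.dump({k:c[k] for k in("image","range_z","mtx","pose")},open(n+".pkl","wb"))
    im=c["image"][b:d,a:c_]
    cv2.imwrite(f"pics/{n}1.png",cv2.resize(im,None,fx=3.7 if n=="top" else 3.3,fy=3.7 if n=="top" else 3.3,interpolation=cv2.INTER_CUBIC))
    print(n,np.array(c["pose"]).round(3).tolist(),np.array(c["mtx"]).round(1).tolist())
E
```

```text
scene [[-0.74, -0.559, 0.374, 1.08], [0.672, -0.603, 0.429, 0.538], [-0.014, 0.569, 0.822, 1.162], [0.0, 0.0, 0.0, 1.0]] [[402.7, 0.0, 318.2], [0.0, 402.7, 204.1], [0.0, 0.0, 1.0]]
top [[-0.024, 0.992, -0.123, 0.477], [-1.0, -0.025, -0.006, 0.003], [-0.009, 0.122, 0.992, 1.388], [0.0, 0.0, 0.0, 1.0]] [[443.5, 0.0, 325.8], [0.0, 443.5, 203.1], [0.0, 0.0, 1.0]]
```

View pics/scene0.png

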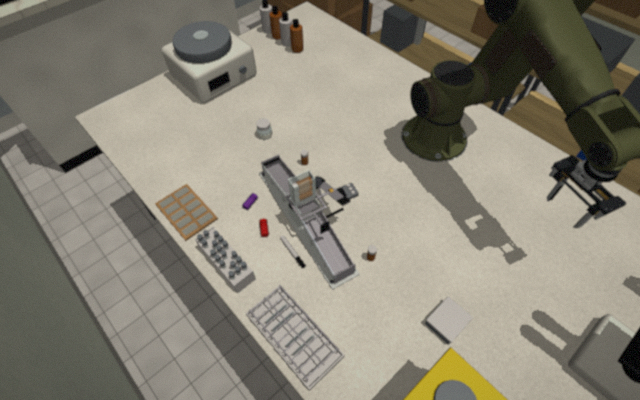

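View pics/scene1.png

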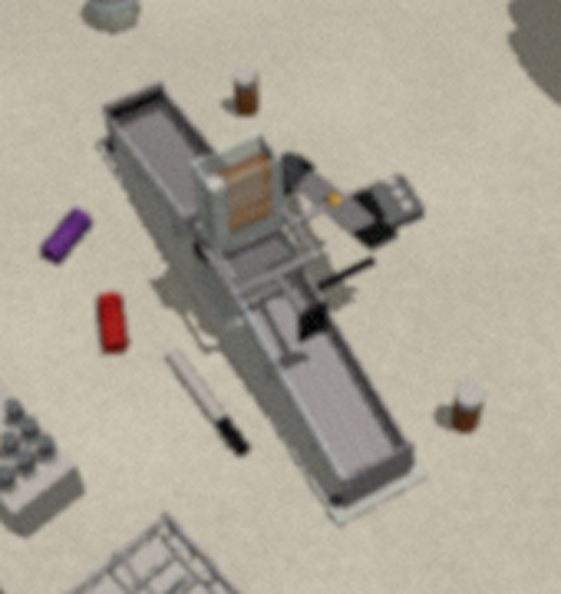

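View pics/top1.png

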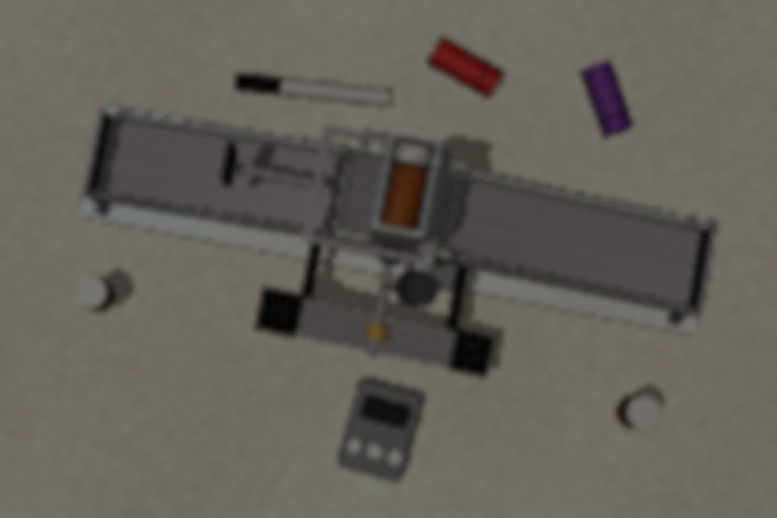

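The scene picture shows the diverter diagonally, with its left end at about (345,275), pads near (312,183) and (332,220), and the tally counter near (347,190). In the top picture the left pad is near (315,234), the right pad near (367,245), the push plate near (302,194) and the weight near (353,228). Next I'll measure their heights.

```bash
python3 - <<'E'
from h import *
import pickle
c=pickle.load(open("top.pkl","rb"))
K=c["mtx"];vs,us=np.mgrid[0:400,0:640];z=c["range_z"]
P=np.stack([(us-K[0,2])/K[0,0]*z,-(vs-K[1,2])/K[1,1]*z,-z,np.ones_like(z)],-1)@np.array(c["pose"]).T
P=P[...,:3]
print("padL",P[231:238,312:319:2,:].round(3)[::2].tolist())
print("padR",P[242:249,363:371:2,:].round(3)[::2].tolist())
print("z plate rows"); print((P[184:204,296:310,2]*1000).astype(int))
print("weight",P[224:232:2,348:358:2,2].round(3))
# fit base/outline: points z>0.012 & <.24 near
m=(P[...,2]>0.03)&(P[...,2]<0.24)
m[:178]=0;m[255:]=0;m[:,:255]=0;m[:,440:]=0
n,l,s,ce=cv2.connectedComponentsWithStats(m.astype(np.uint8))
i=l[225,300] if 0 else 1+np.argmax(s[1:,4]);print(s[i])
pts=P[l==i]
# top walls of magazine
mm=(P[...,2]>0.2)&(P[...,2]<0.24)&(l==i)
q=P[mm];r=cv2.minAreaRect(q[:,:2].astype(np.float32));print("mag",r,q[:,2].max(),len(q))
# two chutes+housing without press bar: end-wall corners
r=cv2.minAreaRect(pts[:,:2].astype(np.float32));print(r)
for nme,(u,v) in {"endL":(265,190),"endR":(429,221)}.items(): print(nme,P[v-3:v+4:3,u-3:u+4:3].round(3).tolist())
E
```

```text
padL [[[0.553, 0.05, 0.14], [0.553, 0.045, 0.134], [0.553, 0.039, 0.139], [0.553, 0.034, 0.132]], [[0.547, 0.051, 0.139], [0.547, 0.045, 0.136], [0.547, 0.04, 0.133], [0.547, 0.034, 0.134]], [[0.542, 0.051, 0.135], [0.542, 0.045, 0.134], [0.542, 0.04, 0.134], [0.542, 0.034, 0.128]], [[0.536, 0.051, 0.137], [0.536, 0.045, 0.14], [0.536, 0.04, 0.132], [0.536, 0.034, 0.13]]]
padR [[[0.521, -0.097, 0.076], [0.521, -0.103, 0.068], [0.521, -0.109, 0.068], [0.521, -0.115, 0.064]], [[0.515, -0.097, 0.069], [0.515, -0.103, 0.072], [0.515, -0.109, 0.072], [0.515, -0.115, 0.061]], [[0.509, -0.097, 0.072], [0.509, -0.103, 0.071], [0.509, -0.109, 0.065], [0.509, -0.115, 0.063]], [[0.503, -0.096, 0.073], [0.503, -0.103, 0.065], [0.503, -0.109, 0.062], [0.503, -0.115, 0.066]]]
z plate rows
[[ 80   1   7  11   4   1   1  -1  -1   0  -2  -3   0   0]
 [ 79  78  86  78  79  82  80   7   5   6   0  -1  -3   2]
 [ 63  60  67  65  70  81  86  87  90  87  86  83  86   9]
 [ 50  45  49  52  55  57  57  66  69  73  77  80  82  86]
 [ 45  45  48  55  51  48  50  50  57  56  57  58  69  72]
 [ 51  49  49  48  
[... 1019 characters left out ...]
172   73 5321]
mag ((0.6281082034111023, -0.05298813804984093), (0.03695615753531456, 0.07258192449808121), 77.68486022949219) 0.23386458113411357 358
((0.5915983319282532, -0.04427051544189453), (0.5108805298805237, 0.16737209260463715), 77.22651672363281)
endL [[[0.704, 0.211, 0.003], [0.693, 0.192, 0.072], [0.696, 0.185, 0.052]], [[0.695, 0.211, 0.001], [0.684, 0.192, 0.068], [0.69, 0.188, 0.032]], [[0.686, 0.212, -0.002], [0.676, 0.193, 0.061], [0.681, 0.189, 0.026]]]
endR [[[0.591, -0.295, 0.033], [0.588, -0.298, 0.061], [0.587, -0.305, 0.069]], [[0.582, -0.296, 0.027], [0.579, -0.297, 0.06], [0.583, -0.32, 0.002]], [[0.573, -0.296, 0.026], [0.57, -0.297, 0.059], [0.574, -0.32, 0.001]]]
```

The left pad is up (0.135 m, against 0.068 m for the right), so the gate is at +0.42. I need to press the left pad, and the vials will then go left. I fitted the diverter's origin at about (0.628, -0.053) with a yaw of -12.3°. I'll write a helper for the moves.

```bash
cat > g.py <<'E'
from h import *
from scipy.spatial.transform import Rotation as R
O=np.array([.628,-.053,0]);a=np.radians(-12.3)
X=np.array([np.cos(a),np.sin(a),0]);Y=np.array([-np.sin(a),np.cos(a),0]);Z=np.array([0,0,1.])
def D(x,y,z): return O+x*X+y*Y+z*Z
def div(p): d=np.asarray(p)-O; return np.array([d@X,d@Y,d[2]])
def ori(jaw,tilt=0,toward=X):
    z=-np.cos(tilt)*Z+np.sin(tilt)*toward; y=jaw-(jaw@z)*z;y/=np.linalg.norm(y)
    return np.stack([np.cross(y,z),y,z],1)
def plan(tip,M,L=.199):
    s=sense();R0=R.from_quat(s["eef_rot"]).as_matrix();p=np.array(s["tcp_pos"])
    t=np.array(tip)-L*M[:,2]
    print("t",round(s["time"],2),"tcp",p.round(4),"tip div",div(p+L*R0[:,2]).round(4),"F",np.round(s["contact_force"],2),"w",s["width"])
    print("shift",(R0.T@(t-p)).round(4),"rot",R.from_matrix(R0.T@M).as_rotvec().round(4),"n",np.linalg.norm(t-p)/.0625)
E
python3 - <<'E'
from g import *
plan(D(-.105,.08,.205),ori(Y,np.radians(15)))
E
```

```text
t 1.3 tcp [0.1598 0.5263 0.4046] tip div [-0.5808  0.4662  0.2056] F [-0.1  -0.42 -0.4 ] w 1.0005717026158052
shift [-0.4539 -0.351   0.0074] rot [-0.0105 -0.2617 -0.0796] n 9.181533408884288
```

Emit:
move_arm --plan '[[[-0.045,-0.035,0,0,-0.05,-0.02,1],[-0.09,-0.07,0,0,-0.1,-0.03,1],[-0.135,-0.105,0,0,-0.15,-0.05,1],[-0.18,-0.14,0,0,-0.2,-0.06,1],[-0.225,-0.175,0,-0.01,-0.26,-0.08,1]]]'

```text
time: 1.92
tcp_pos: [0.3249, 0.2918, 0.4049]
eef_rot: [0.106, 0.986, -0.014, 0.13]
contact_force: [1.1, 0.6, 1.6]
width: 0.504
```

```bash
python3 - <<'E'
from g import *
plan(D(-.105,.08,.205),ori(Y,np.radians(15)))
E
```

```text
t 1.93 tcp [0.3249 0.2918 0.4049] tip div [-0.3179  0.2723  0.2127] F [1.11 0.59 1.58] w 0.5038206194269575
shift [-0.2036 -0.1926  0.0627] rot [-0.0001  0.0006  0.0011] n 4.594225472745763
```

Emit:
move_arm --plan '[[[-0.045,-0.042,0.014,0,0,0,1],[-0.09,-0.084,0.028,0,0,0,1],[-0.135,-0.126,0.042,0,0,0,1],[-0.18,-0.168,0.055,0,0,0,1],[-0.204,-0.193,0.063,0,0,0,1]]]'

```text
time: 2.55
tcp_pos: [0.4936, 0.0556, 0.397]
eef_rot: [0.107, 0.986, -0.014, 0.13]
contact_force: [-0.2, -0.3, 1.2]
width: 0.006
```

```bash
python3 - <<'E'
from g import *
plan(D(-.105,.08,.150),ori(Y,np.radians(15)))
c=camera("wrist");cv2.imwrite("pics/w1.png",c["image"])
c=camera("top");cv2.imwrite("pics/t2.png",cv2.resize(c["image"][130:310,200:460],None,fx=3,fy=3))
for p in (D(-.105,.08,.2),D(-.105,.08,.135)):print(proj(c,p))
E
```

```text
t 2.55 tcp [0.4936 0.0556 0.397 ] tip div [-0.1028  0.0774  0.2048] F [-0.2  -0.29  1.15] w 0.006320215562725785
shift [0.0162 0.0025 0.0524] rot [-0.0006  0.0009 -0.0006] n 0.8778946569905627
(np.float64(312.2919719750945), np.float64(233.5143422896375))
(np.float64(313.1856615354326), np.float64(234.76790124438807))
```

View pics/w1.png

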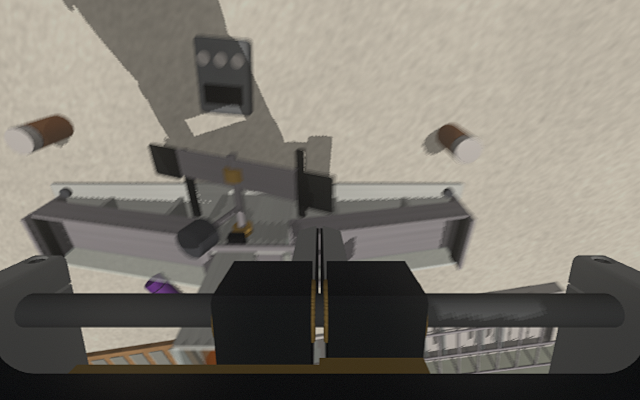

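View pics/t2.png

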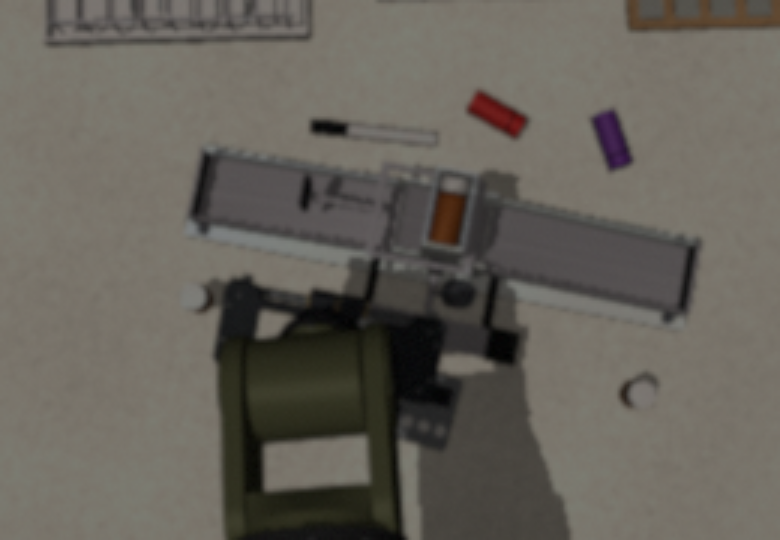

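The wrist view shows the closed fingers centred over the left pad (318,190) and the magazine clear. The top view shows the bystanders where they were. I'll descend.

Emit:
move_arm --plan '[[[0.008,0.001,0.026,0,0,0,1],[0.016,0.0025,0.052,0,0,0,1],[0.016,0.0025,0.052,0,0,0,1]]]'

```text
time: 3.02
tcp_pos: [0.4919, 0.0587, 0.341]
eef_rot: [0.107, 0.986, -0.015, 0.128]
contact_force: [0.5, 0.7, 0.9]
width: 0.004
```

```bash
python3 - <<'E'
from g import *
plan(D(-.105,.08,.085),ori(Y,np.radians(15)))
E
```

```text
t 3.02 tcp [0.4919 0.0587 0.341 ] tip div [-0.1058  0.0797  0.1486] F [0.47 0.66 0.87] w 0.004119719240866908
shift [ 0.0161 -0.      0.0617] rot [-0.002  -0.0029 -0.0014] n 1.0206625350329044
```

Emit:
move_arm --plan '[[[0.004,0,0.015,0,0,0,1],[0.008,0,0.03,0,0,0,1],[0.012,0,0.045,0,0,0,1],[0.016,0,0.062,0,0,0,1],[0.016,0,0.062,0,0,0,1]]]'

```text
time: 3.65
tcp_pos: [0.4921, 0.0584, 0.2755]
eef_rot: [0.107, 0.986, -0.015, 0.127]
contact_force: [0.5, -0.1, 0.7]
width: 0.006
```

```bash
python3 - <<'E'
from g import *
plan(D(-.105,.08,.22),ori(Y,np.radians(15)))
c=camera("wrist");cv2.imwrite("pics/w2.png",c["image"])
E
```

```text
t 3.65 tcp [0.4921 0.0584 0.2755] tip div [-0.1061  0.0794  0.083 ] F [ 0.46 -0.11  0.72] w 0.005767518397916045
shift [-0.0347 -0.0002 -0.1322] rot [-0.0027 -0.0055 -0.0013] n 2.186865143630823
```

View pics/w2.png

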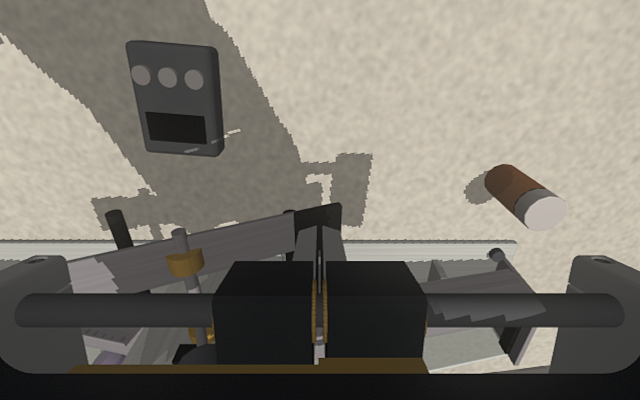

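The left pad is now low, at (320,215), and the bar has tilted the other way. I'll retreat and verify.

Emit:
move_arm --plan '[[[-0.012,0,-0.044,0,0,0,1],[-0.023,0,-0.088,0,0,0,1],[-0.035,0,-0.132,0,0,0,1],[-0.043,0,-0.162,0,0,0,1]]]'

```text
time: 4.2
tcp_pos: [0.4923, 0.0587, 0.4471]
eef_rot: [0.107, 0.986, -0.015, 0.129]
contact_force: [0.5, -0.1, -0.3]
width: 0.004
```

```bash
python3 - <<'E'
from g import *
import pickle
c=camera("wrist");cv2.imwrite("pics/w3.png",c["image"])
t=camera("top");cv2.imwrite("pics/t3.png",cv2.resize(t["image"][130:310,200:460],None,fx=3,fy=3))
print("padR",world(t,366,242),world(t,368,244),world(t,364,241),"exp",proj(t,D(-.103,-.077,.135)))
c=pickle.load(open("top.pkl","rb"))
P=np.array([world(c,u,v) for v in range(186,203) for u in range(295,306)])
d=np.array([div(p) for p in P if .155<p[2]<.175]);print("plate",d.min(0),d.max(0),d.mean(0))
for n in(1,):
  plan(D(d.mean(0)[0],.175,.26),ori(X)); plan(D(d.mean(0)[0],.175,.26),ori(-X))
print(sense()["joint_pos"])
E
```

```text
padR [ 0.51843034 -0.1004805   0.13690655] [ 0.51271996 -0.10595406  0.13620404] [ 0.52164145 -0.09556663  0.12920091] exp (np.float64(368.1052366800789), np.float64(244.63819587814976))
plate [-0.01455689  0.13195794  0.15522146] [0.01371346 0.13807513 0.1675817 ] [-0.00117342  0.13482774  0.1629662 ]
t 4.3 tcp [0.4925 0.0587 0.4482] tip div [-0.1042  0.0802  0.2561] F [ 0.34 -0.2   0.07] w 0.004872575444244495
shift [-0.1523  0.095   0.03  ] rot [0.2071 0.2077 1.5589] n 2.9120282165156754
t 4.3 tcp [0.4925 0.0587 0.4482] tip div [-0.1042  0.0802  0.2561] F [ 0.34 -0.2   0.07] w 0.004872575444244495
shift [-0.1523  0.095   0.03  ] rot [-0.2078  0.2073 -1.5627] n 2.9120282165156754
[ 0.05490053  0.10769457  1.65573956 -0.0778272   1.12432919 -1.27466194]
```

View pics/w3.png

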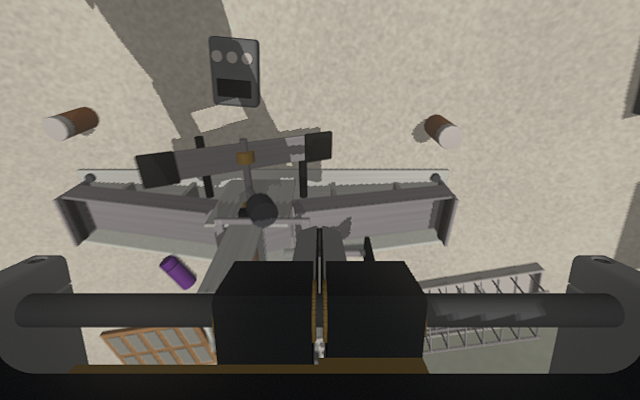

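View pics/t3.png

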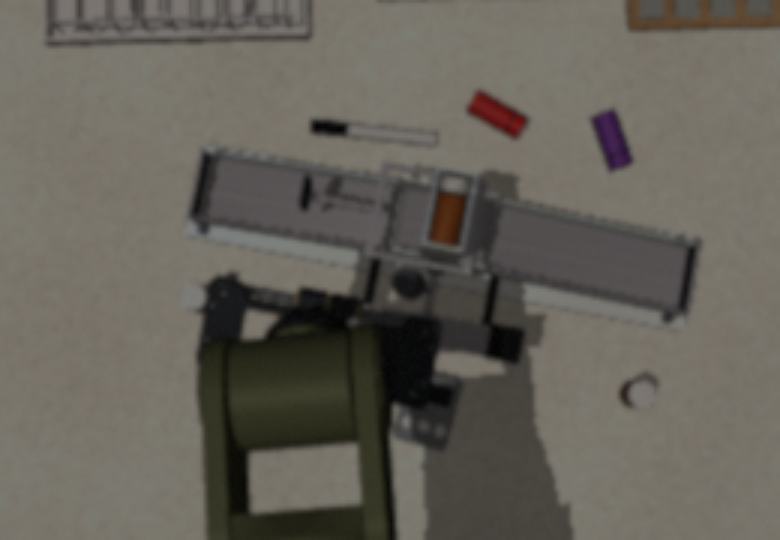

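The gate has rocked over: the right pad is at 0.136 m and the weight sits left of the pivot. The vials are still in the magazine at (447,215) in the crop. Now I'll move above and left of the push plate, turning the jaws by 90°.

Emit:
move_arm --plan '[[[-0.017,0.011,0,0.023,0.023,0.172,1],[-0.034,0.022,0,0.046,0.046,0.344,1],[-0.051,0.033,0,0.069,0.069,0.516,1],[-0.068,0.044,0,0.092,0.092,0.688,1],[-0.085,0.055,0,0.115,0.115,0.86,1]]]'

```text
time: 4.92
tcp_pos: [0.585, 0.095, 0.4698]
eef_rot: [0.518, 0.853, -0.008, 0.063]
contact_force: [0.3, 0.3, -0.5]
width: 0.009
```

```bash
python3 - <<'E'
from g import *
plan(D(-.001,.175,.26),ori(X))
E
```

```text
t 4.92 tcp [0.585  0.095  0.4698] tip div [-0.0508  0.1245  0.2724] F [ 0.27  0.25 -0.51] w 0.008684308641979272
shift [-0.0144  0.0803  0.0168] rot [0.0905 0.0927 0.6932] n 1.333002234261604
```

Emit:
move_arm --plan '[[[-0.004,0.02,0.004,0.023,0.023,0.173,1],[-0.007,0.04,0.008,0.046,0.046,0.346,1],[-0.011,0.06,0.012,0.069,0.069,0.52,1],[-0.014,0.08,0.017,0.091,0.093,0.693,1],[-0.014,0.08,0.017,0.091,0.093,0.693,1]]]'

```text
time: 5.55
tcp_pos: [0.6645, 0.1185, 0.457]
eef_rot: [0.778, 0.628, -0.001, -0.001]
contact_force: [-0.2, -1.0, 0.5]
width: 0.002
```

```bash
python3 - <<'E'
from g import *
plan(D(-.001,.17,.14),ori(X))
for n in("wrist","scene"):
  c=camera(n);im=c["image"]
  if n=="scene": im=cv2.resize(im[130:310,230:400],None,fx=3.3,fy=3.3)
  cv2.imwrite(f"pics/{n}4.png",im)
E
```

```text
t 5.55 tcp [0.6645 0.1185 0.457 ] tip div [-0.0014  0.1752  0.258 ] F [-0.15 -0.97  0.51] w 0.001584299693643004
shift [-0.0053  0.0002  0.118 ] rot [-0.0024  0.0007  0.0013] n 1.8893689125594113
```

View pics/wrist4.png

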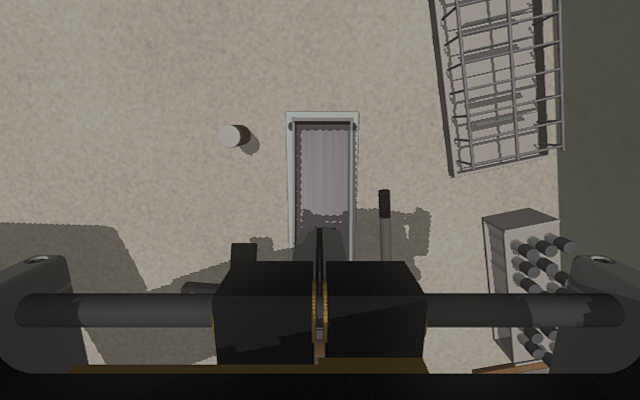

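View pics/scene4.png

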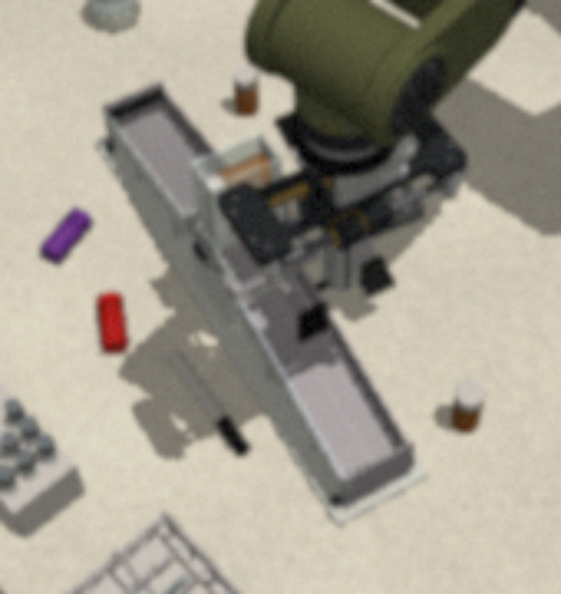

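The wrist view shows the fingertip (318,230) over the left chute's mid-line with the left end at (320,120). The scene view shows the plate free and the vials still held. I'll descend to 0.14 m, then push.

Emit:
move_arm --plan '[[[0,0,0.04,0,0,0,1],[-0.002,0,0.08,0,0,0,1],[-0.005,0,0.118,0,0,0,1],[-0.005,0,0.118,0,0,0,1]]]'

```text
time: 6.15
tcp_pos: [0.6616, 0.113, 0.3383]
eef_rot: [0.777, 0.63, -0.002, -0.001]
contact_force: [1.0, -0.4, 0.2]
width: 0.005
```

```bash
python3 - <<'E'
from g import *
plan(D(-.001,.107,.14),ori(X))
c=camera("wrist");print(div(np.array(c["pose"])[:3,3]))
t=camera("top");print([div(world(t,u,v)).round(3) for u,v in((300,193),(301,194),(368,244))])
E
```

```text
t 6.15 tcp [0.6616 0.113  0.3383] tip div [-0.0034  0.1688  0.1393] F [ 0.95 -0.39  0.2 ] w 0.004568955618792981
shift [-0.0624  0.0011 -0.0006] rot [-0.0046  0.0026  0.0068] n 0.9980068652475637
[-0.0038017   0.2384869   0.31699036]
[array([-0.038,  0.109,  0.461]), array([-0.04 ,  0.106,  0.466]), array([-0.101, -0.076,  0.135])]
```

Emit:
move_arm --plan '[[[-0.014,0,0,0,0,0,1],[-0.028,0,0,0,0,0,1],[-0.042,0.001,0,0,0,0,1],[-0.056,0.001,0,0,0,0,1],[-0.062,0.001,0,0,0,0,1]]]'

```text
time: 6.88
tcp_pos: [0.6505, 0.0535, 0.3429]
eef_rot: [0.777, 0.63, 0.004, -0.001]
contact_force: [12.3, 40.8, -0.7]
width: 0.002
```

```bash
python3 - <<'E'
from g import *
plan(D(-.001,.175,.14),ori(X))
c=camera("wrist");cv2.imwrite("pics/w5.png",c["image"])
c=camera("scene");cv2.imwrite("pics/s5.png",cv2.resize(c["image"][130:310,230:400],None,fx=3.3,fy=3.3))
E
```

```text
t 6.88 tcp [0.6505 0.0535 0.3429] tip div [-1.000e-04  1.102e-01  1.439e-01] F [12.29 40.77 -0.72] w 0.0018746820170276487
shift [0.0661 0.0001 0.0043] rot [ 0.003  -0.0066  0.0061] n 1.0603268442716838
```

View pics/w5.png

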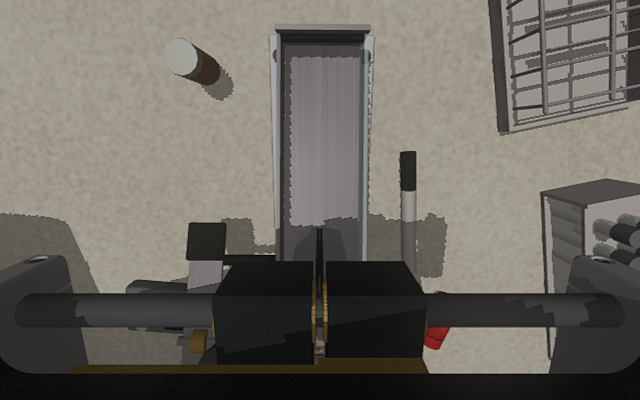

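View pics/s5.png

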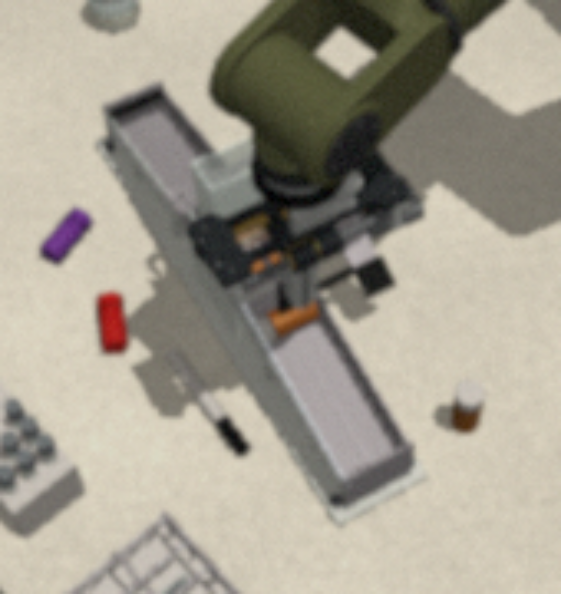

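The stop is fully in and the vials are rolling left: one is at (293,320) in the scene crop. The 42 N is the fingertip against the stop's end, so I'll back off at once and go up.

Emit:
move_arm --plan '[[[0.008,0,0,0,0,0,1],[0.015,0,-0.02,0,0,0,1],[0.02,0,-0.06,0,0,0,1],[0.02,0,-0.11,0,0,0,1],[0.02,0,-0.15,0,0,0,1]]]'

```text
time: 7.6
tcp_pos: [0.6537, 0.0724, 0.4949]
eef_rot: [0.777, 0.63, 0.003, -0.0]
contact_force: [0.5, -0.5, -0.6]
width: 0.007
```

```bash
python3 - <<'E'
from g import *
plan(D(-.25,.25,.30),ori(X))
c=camera("scene");cv2.imwrite("pics/s6.png",cv2.resize(c["image"][130:310,230:400],None,fx=3.3,fy=3.3))
c=camera("wrist");cv2.imwrite("pics/w6.png",c["image"])
for d in outline_of(c,"vial_1")[:6]:
    v,u=np.where(d["pixels"]);print(round(d["conf"],2),div(world(c,np.median(u),np.median(v))).round(3))
E
```

```text
t 7.6 tcp [0.6537 0.0724 0.4949] tip div [-0.0008  0.1291  0.2959] F [ 0.47 -0.52 -0.63] w 0.0068245663506545035
shift [ 0.1237 -0.2476 -0.0045] rot [ 0.0041 -0.0055  0.0066] n 4.428857316591137
0.88 [0.002 0.183 0.069]
0.77 [-0.001  0.21   0.063]
0.74 [0.002 0.235 0.057]
```

View pics/s6.png

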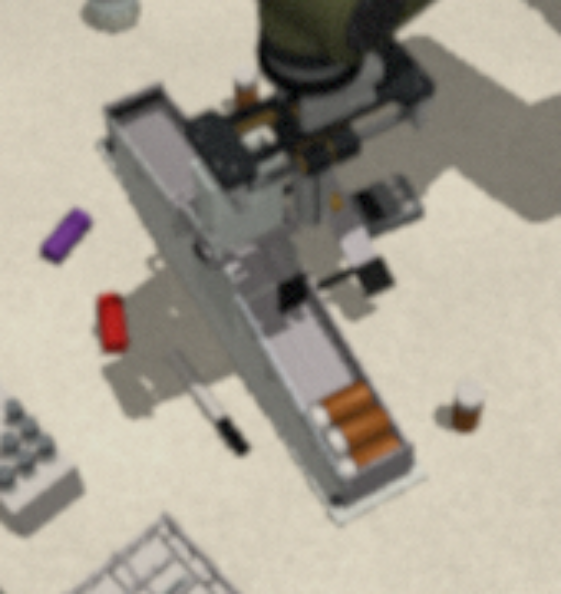

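View pics/w6.png

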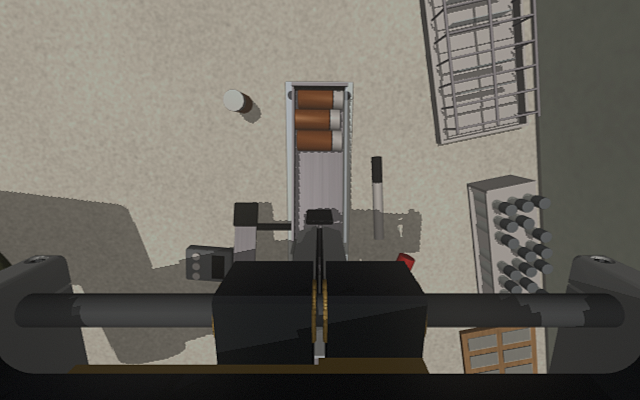

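All three vials lie against the left end wall, at (318,100), (318,119) and (318,139) in the wrist view. I'll rise a little, let them settle and recheck.

Emit:
move_arm --plan '[[[0,0,-0.02,0,0,0,1],[0,0,-0.03,0,0,0,1],[0,0,-0.03,0,0,0,1],[0,0,-0.03,0,0,0,1],[0,0,-0.03,0,0,0,1]]]'

```text
time: 8.38
tcp_pos: [0.6536, 0.0722, 0.524]
eef_rot: [0.777, 0.63, 0.004, 0.0]
contact_force: [-0.0, 0.1, -0.6]
width: 0.005
```

```bash
python3 - <<'E'
from g import *
c=camera("wrist")
for d in outline_of(c,"vial_1")[:6]:
    v,u=np.where(d["pixels"]);print(round(d["conf"],2),div(world(c,np.median(u),np.median(v))).round(3))
t=camera("top");print("padR",div(world(t,368,244)).round(3)); 
for n in("spare_vial_a","tally_counter"):
  for d in spot_in(t,n)[:3]: print(n,d["conf"],(np.array(d["bbox"])*[640,400,640,400]).round())
s=sense();print(s["contact_force"],s["qd"].round(3),s["time"])
E
```

```text
0.98 [0.003 0.235 0.059]
0.92 [-0.     0.21   0.065]
0.82 [0.003 0.183 0.07 ]
0.76 [ 0.141 -0.009  0.024]
0.46 [-0.101  0.052  0.072]
padR [-0.101 -0.076  0.135]
spare_vial_a 0.43 [405. 259. 420. 264.]
tally_counter 0.74 [335. 253. 355. 281.]
[0.29233746 0.40891244 0.58378464] [-0.    -0.001 -0.003  0.     0.001  0.   ] 8.625
```

```bash
python3 -c "
from station import *
print(sign_off())"
```

```text
the job is handed in; nothing more can be done
None
```

The gate is rocked over and all three vials are lying at the far end of the left chute. I handed the job in at about 8.6 s.

I pressed the raised left pad with the closed, slightly tilted fingertips until the gate tipped over. I checked that it stayed over with the vials still in the magazine. Then I pushed the stop fully in from the left, and the vials rolled down the left chute.

**Last checks:**
- **Vials:** they lie at diverter y of about 0.183, 0.210 and 0.235 m, with x within 3 mm of the middle. They had not moved between two looks about 0.8 s apart.
- **Gate:** the right pad is up at 0.135 m, so the gate is still over.
- **Robot:** the arm is clear of everything and at rest, with contact force at noise level.
- **Push force:** the fingertip pressed the stop's end with about 42 N for a moment. The 40 N limit is stated for the arm and gripper body, so I took it not to apply to the fingers.
- **Bystanders:** the last top picture put the tally counter and one spare vial within 2–3 pixels (about 6–9 mm) of where they started. The network did not report the other spare vial there. It and the marker looked unmoved in the earlier pictures. I did not measure the jar or slide box, and the arm did not go near them.

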